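Close up the light-curing unit and start it

ROBOT

A 6-joint arm with a two-finger parallel gripper is mounted at the origin on a cart in front of the work surface, level with it; the furniture and walls round the work are solid. World frame = base frame: x ahead of the robot, y to its left, z up, the work surface at z = 0. Lengths are in m, angles in rad, forces in N, time in s.
With the tool pointing down it reaches from about 0.225 to 0.875 m from the base axis. Payload 3.4 kg.
Tool frame: the origin (TCP) lies between the finger pads; the fingertips stand 19 mm ahead of it and the grasp point (between the pads) is the TCP; z points along the fingers, y is the line along which they close (so a half turn about z gives the same grasp; the last joint's range is limited). The gripper opens to 85 mm and grips with 20 to 120 N. Pads are 22 mm wide; open, the fingers measure 114 mm over their backs; the gripper's body (76 mm by 85 mm) begins 54 mm behind the grasp point. The pads swing forward as they close: fully open they stand 13 mm farther back than shut.
Start: joints at [-1.245, 0.276, 1.505, -0, 1.361, -0.121], TCP at [0.248, -0.519, 0.213] pointing down, gripper open.
Joint ranges: [-2.89, 2.89], [-0.75, 2.08], [0.22, 2.7], [-1.18, 4.32], [0.11, 2.71], [-2.7, 2.7]. Speed limits (rad/s): [2.57, 2.57, 3.14, 3.14, 3.14, 3.14].

INTERFACE

Orientations are given as a unit quaternion [w, x, y, z].
In Python, from rig import get_state, imaging, ticket gives the robot as it stands. The module is installed in compiled form; this text tells all that it offers.
- The arm moves only by the shell command python3 -m inch 'ROWS' [FORCE]. ROWS is JSON, a list of rows, each an object with "claw": the opening, from -1 (shut) to 1 (fully open); "travel": the shift along the world's x, y, z in units of 200 mm (1.0 is 200 mm), a list of three; "turn": the turn about the world's z in units of 180 degrees (1.0 is 180 degrees). A call has 1 to 5 rows; each row is the pose to reach, as a shift and turn from the pose commanded when the call began, turning the shorter way round; what a row does not reach only later rows make up. A row lasts 1/10 s, in which the tool goes at most 50 mm and 8.59 degrees, less where a joint would pass 70% of its speed; a pose out of reach is approached as far as the arm can. A call with a number of a shift or a turn outside -1 to 1 is refused whole. A call with a gripper value outside its range is refused whole. The fingers move at their own pace and stop on an object; FORCE is the grip in N (left out, the last holds). Time passes only in rows, so rows that repeat a pose let the fingers close. It gives the time, the measured TCP pose, the force, the opening and the grip force at its end, in the units of the state.
- get_state(): the state, without advancing time (a new reading comes with each control period).
- imaging.get_image(name): name is "scene" or "top"; returns the picture (480x640x3 uint8, red, green, blue); there is no depth.
- imaging.camera_params(name): a dict with "camera_matrix" (3x3 intrinsics, pixels), "cam_to_world" (4x4, takes a point from camera to world coordinates). Camera axes: x right, y down, z forward; pixel columns grow to the right and rows downward; lengths in m; the calibration is good to about 2 mm. A picture is of the moment at which its call begins. camera_params takes no time and is no camera call.
- ticket.sign_off(): hands the job in; it is judged then, once.
The state is a dict: "clock": time; "qpos": joint angles; "qd": joint speeds; "effort": joint torques, N m; "position": TCP position; "ee_rot": TCP orientation; "contact_force": force on the tool from outside, world axes, zero at the start; "moment": the same for the moment, N m; "width": finger opening in m; "gripper_force": force on a finger pad.
Only numpy, scipy, OpenCV 4.12 (cv2) and the standard library are available. Lean on these libraries where they do the work, as an engineer would, in place of code of your own. Each camera call takes 0.05 s, during which the arm holds its last target. There are 200 camera calls.

TASK

The plaster cast is ready to cure: using only your fingers, push the pulled-out tray fully home into the white curing unit with the cast still lying in it, then push the unit's door fully shut, and after that press the start button on top of the unit all the way down and let it go. Do not touch or lift the cast itself, and leave the other things on the bench standing where they are.

Things in the scene. Friction and masses are not known exactly. Their poses are not given: they have to be found in the camera images.
- curer: White curing unit, fixed, 80 mm high. Origin: on the worktop, middle of the chamber's front; x points into the chamber (rear), y to its left, z up. Chamber y -58 to 58 mm; control column y -108 to -58. The roof runs from x 0 to 140; the left wall (y 49 to 59) and the column begin at x -12 mm, so a fingertip coming from above can follow the tray front in between them until home.
- tray (a joint): How far the tray is pulled out, m: 0 = fully home (stop), up to 0.10; it starts 0.065 to 0.09 out. It slides straight along the unit's x with about 1 N of friction, and stays where it is left.
- tray_front (a point): Top middle of the outer face of the tray's grey front panel; its axes are the unit's. The panel is 96 mm wide (y), 8 mm thick, upright, its top 53.5 mm and its lower edge 13.5 mm above the worktop. Fully home its outer face is at unit x = -8 mm, in front of the roof.
- door (a joint): Opening angle of the grey door with amber window, rad: 0 = shut (stop), at most 2.1; starts at 1.6 to 1.95, stays where left, about 0.5 N at 80 mm from the hinge. Shut, it runs from the hinge to the unit's -y, in front of the tray; at pi/2 it sticks out to the unit's -x, beyond that it leans to the left. Push on the outer face (away from the tray). It fouls a tray that is out.
- door_hinge (a point): Upper end of the door's hinge line, fixed on the unit at unit (-12, 58, 79.5) mm; its axes are the unit's. The door's inner face lies in a plane through this line.
- door_edge (a point): Upper corner of the door's free edge on its outer face. The door panel is 116 mm long from the hinge line, 8 mm thick, from 13.5 to 79.5 mm above the worktop. Axes turn with the door: x from the outer face inward, y from the free edge towards the hinge, z up. A strip 12 mm deep and 6 mm high runs along the top of the inner face.
- start (a joint): Travel of the start button, m: 0 = up, 0.005 = fully down; a spring of 4 N at full travel lifts it again.
- start_top (a point): Middle of the top of the round start button, 26 mm across, standing up 9 mm above its black base (42 mm across) on top of the control column, 30 mm behind the chamber's front. It is pressed straight down.
- plaster_cast: Cream plaster dental arch model lying loose in the tray, 66 x 68 x 29 mm, origin in the middle of its underside, z up, top 46 mm above the worktop. It must ride along in the tray untouched.
- second_cast: Bystander: white plaster dental cast, 68 x 66 x 29 mm, on the worktop right in front of the unit's right side. Origin at underside centre.
- pot: Bystander: small pot with a red lid, 41 mm across, 44 mm high, right of the unit. Origin at underside centre.
- dropper: Bystander: small brown bottle, 40 mm across, 62 mm high, left of the unit. Origin at underside centre.
- wax: Bystander: red wax stick, 83 mm long, 9 mm high, lying in front of the unit. Origin at underside centre.
- short_brush: Bystander: short wooden brush, 134 mm long, 9 mm high, lying left in front of the unit. Origin at underside centre.

How it is judged:
By the outcome, as a careful person would: the job done as asked, in the order asked, and still so for the second after the job is handed in, with the robot touching nothing.
It also fails if it takes over 51 s, if anything falls off the work surface, if the arm or the gripper's body presses on something with over 40 N, if the wrist force passes 120 N, or if a joint passes its speed limit or range.

## Working session

There is one attempt and no reset: what is moved stays moved. The work goes in short steps, Python scripts to look and compute and a shell command to move; the robot and the scene stay as the last step left them, time stands still between calls to the robot, and variables do not carry over. Pictures are saved under pics/ and viewed, at most 10 in all, crops included, and the job is handed in when it is done.

```bash
mkdir -p pics; python3 - <<'E'
from rig import get_state, imaging
import cv2
for n in("scene","top"):
    cv2.imwrite(f"pics/{n}0.png",imaging.get_image(n)[:,:,::-1]); p=imaging.camera_params(n); print(n,p["camera_matrix"],p["cam_to_world"])
print(get_state())
E
```

```text
scene [[461.81998333   0.         310.74955123]
 [  0.         461.81998333 243.75573634]
 [  0.           0.           1.        ]] [[-4.80736069e-01 -5.46650718e-01  6.85613466e-01 -6.38458050e-02]
 [-8.76865188e-01  3.00164421e-01 -3.75511335e-01  3.53841410e-01]
 [-5.23228464e-04 -7.81712424e-01 -6.23638848e-01  6.38563283e-01]
 [ 0.00000000e+00  0.00000000e+00  0.00000000e+00  1.00000000e+00]]
top [[593.81805649   0.         328.66575226]
 [  0.         593.81805649 247.41491298]
 [  0.           0.           1.        ]] [[-0.01108523 -0.98647574  0.16353202  0.30943393]
 [-0.99990788  0.00965452 -0.00954101  0.04940226]
 [ 0.00783316 -0.16362272 -0.98649189  1.29852588]
 [ 0.          0.          0.          1.        ]]
{'clock': 0.1, 'qpos': array([-1.24500186e+00,  2.76532349e-01,  1.50597475e+00,  7.71435906e-06,
        1.36068688e+00, -1.20991887e-01]), 'qd': array([-0.00015556, -0.00063929, -0.00286721,  0.0008337 , -0.00113402,
       -0.00073967]), 'effort': array([ 1.01328609e-03, -4.17699873e+01, -2.46404296e+01, -3.61522643e-04,
        5.79394167e-03,  1.36896011e-05]), 'position': array([ 0.24828775, -0.5181007 ,  0.21203855]), 'ee_rot': array([-7.96853366e-04,  9.75151207e-01,  2.21538896e-01, -7.80936619e-05]), 'contact_force': array([-0.33921037,  0.22662391,  0.08153727]), 'moment': array([-0.01877047,  0.04477623,  0.00979187]), 'gripper_force': 0.0, 'width': 0.08532917985896427}
```

View pics/scene0.png

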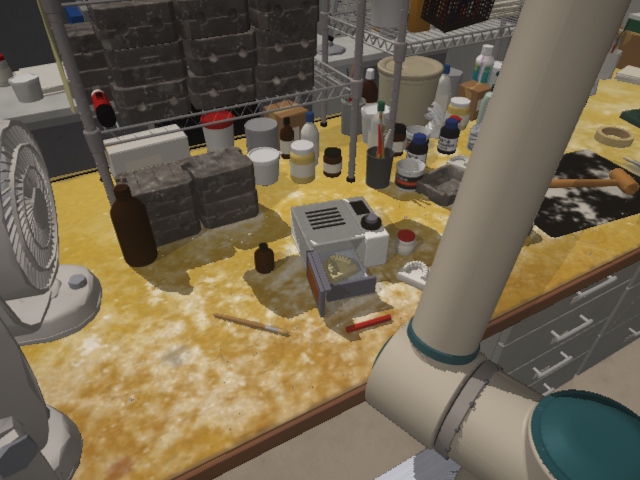

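View pics/top0.png

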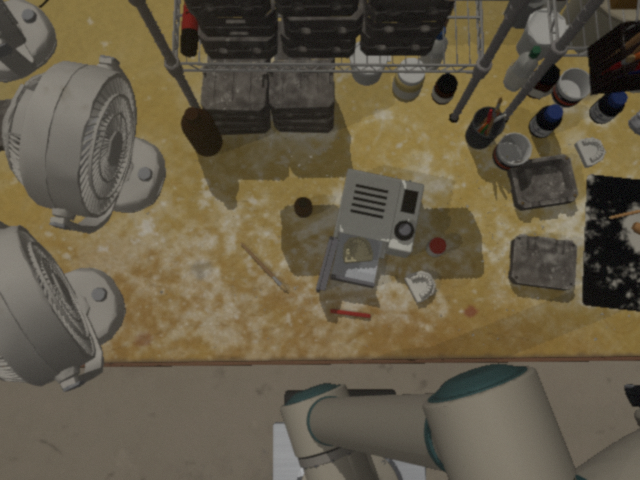

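The unit is at about (378,215) in the top view. The tray is out towards (358,280), the door sticks out at (327,265), the button is at (404,231), and the wax and second cast lie in front. I'll enlarge both views next.

```bash
python3 - <<'E'
import cv2
a=cv2.imread("pics/top0.png")[160:330,290:460]; b=cv2.imread("pics/scene0.png")[180:345,240:440]
cv2.imwrite("pics/t1.png",cv2.resize(a,(600,600),interpolation=cv2.INTER_CUBIC))
cv2.imwrite("pics/s1.png",cv2.resize(b,(700,578),interpolation=cv2.INTER_CUBIC))
E
```

```text
(no output)
```

View pics/t1.png

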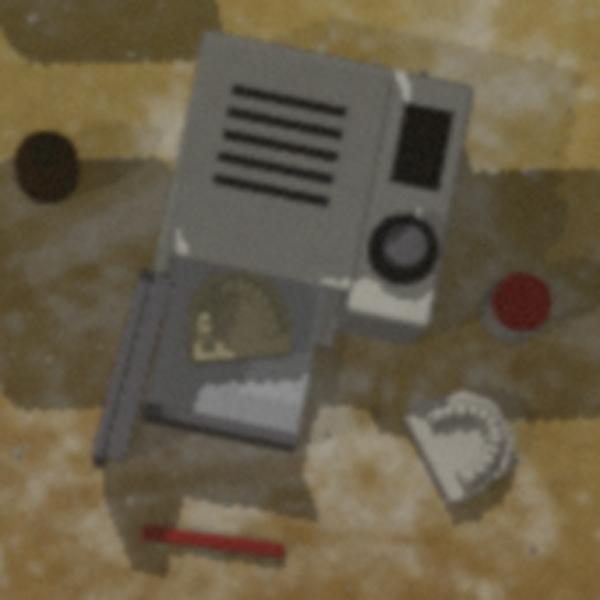

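View pics/s1.png

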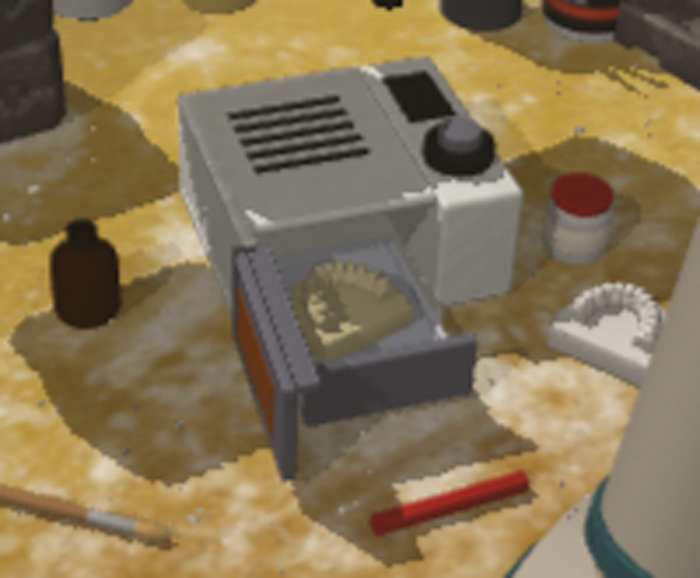

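The crops show the tray front's outer top edge at about (148,415)–(295,447) in t1, and the door's outer top edge from (142,272) to (97,460). The button is at (406,243).

```bash
cat > h.py <<'E'
import numpy as np
from rig import get_state, imaging
def ray(n,u,v,z):
    p=imaging.camera_params(n);T=p["cam_to_world"]
    d=T[:3,:3]@np.linalg.solve(p["camera_matrix"],[u,v,1]);o=T[:3,3]
    return (o+d*(z-o[2])/d[2])
def t(u,v,z): return ray("top",290+u/600*170,160+v/600*170,z)
def s(u,v,z): return ray("scene",240+u/3.5,180+v/3.5,z)
E
python3 - <<'E'
from h import *
np.set_printoptions(precision=4,suppress=True)
for k,a in dict(rbl=(205,35,.08),cbr=(472,85,.08),cfr=(432,322,.08),cfl=(345,305,.08),doorfree_out=(97,460,.0795),doorfree_in=(124,462,.0795),doorhinge=(142,272,.0795),trayL=(148,416,.0535),trayR=(295,447,.0535),btn=(407,241,.089),base=(403,249,.08),cast=(460,450,.015),waxL=(145,535,.009),waxR=(284,552,.009),pot=(521,301,.044),drop=(47,165,.06)).items(): print(k,t(*a)[:2])
print("scene")
for k,a in dict(rbl=(180,97,.08),cbr=(432,57,.08),cfr=(519,188,.08),cfl=(440,200,.08),trayR=(473,345,.0535),trayR2=(303,395,.0535),doorfree_out=(280,392,.0795),doorfree_in=(318,383,.0795),hinge=(235,252,.0795),btn=(461,130,.089)).items(): print(k,s(*a)[:2])
E
```

```text
rbl [ 0.6781 -0.0055]
cbr [ 0.6456 -0.1655]
cfr [ 0.5017 -0.1365]
cfl [ 0.5123 -0.0854]
doorfree_out [0.4223 0.0616]
doorfree_in [0.421  0.0459]
doorhinge [0.5334 0.0341]
trayL [0.4507 0.0312]
trayR [ 0.4312 -0.0562]
btn [ 0.5487 -0.122 ]
base [ 0.5456 -0.1208]
cast [ 0.4321 -0.1609]
waxL [0.3825 0.0333]
waxR [ 0.3712 -0.0517]
pot [ 0.5197 -0.1966]
drop [0.6034 0.0906]
scene
rbl [ 0.6792 -0.0058]
cbr [ 0.6424 -0.1667]
cfr [ 0.504  -0.1334]
cfl [ 0.5163 -0.0877]
trayR [ 0.431  -0.0534]
trayR2 [0.442  0.0445]
doorfree_out [0.4267 0.0671]
doorfree_in [0.4232 0.0476]
hinge [0.5321 0.0353]
btn [ 0.5569 -0.1291]
```

```bash
R='{"claw":-1,"travel":[0.26,0.85,0],"turn":-0.21}'
python3 -m inch '[{"claw":-1,"travel":[0.25,0.85,0],"turn":-0.21},{"claw":-1,"travel":[0.25,0.85,0],"turn":-0.21},{"claw":-1,"travel":[0.25,0.85,0],"turn":-0.21},{"claw":-1,"travel":[0.25,0.85,0],"turn":-0.21},{"claw":-1,"travel":[0.25,0.85,0],"turn":-0.21}]'
python3 -m inch '[{"claw":-1,"travel":[0.25,0.85,0],"turn":0},{"claw":-1,"travel":[0.25,0.85,0],"turn":0},{"claw":-1,"travel":[0.25,0.85,0],"turn":0},{"claw":-1,"travel":[0.25,0.85,0],"turn":0},{"claw":-1,"travel":[0.25,0.85,0],"turn":0}]'
python3 -m inch '[{"claw":-1,"travel":[0.25,0.85,0],"turn":0},{"claw":-1,"travel":[0.25,0.85,0],"turn":0},{"claw":-1,"travel":[0.25,0.85,0],"turn":0},{"claw":-1,"travel":[0.25,0.85,0],"turn":0},{"claw":-1,"travel":[0.25,0.85,0],"turn":0}]'
python3 -c "
from h import *;print(get_state()['ee_rot'],get_state()['width'])"
```

```text
clock: 0.6
position: [0.2986, -0.3441, 0.2126]
ee_rot: [-0.001, 0.994, -0.107, -0.0]
contact_force: [0.5, -0.3, 0.0]
width: 0.0123
gripper_force: 0.0
clock: 1.1
position: [0.3483, -0.1751, 0.2126]
ee_rot: [-0.001, 0.995, -0.104, -0.0]
contact_force: [-0.4, 0.0, 0.0]
width: -0.0002
gripper_force: 0.0
clock: 1.6
position: [0.3992, -0.0067, 0.2126]
ee_rot: [-0.0, 0.995, -0.104, 0.0]
contact_force: [-0.5, -0.1, -0.3]
width: -0.0002
gripper_force: 0.0
[-3.38871605e-04  9.94563379e-01 -1.04132461e-01  3.55179499e-05] -0.00018653653927376348
```

```bash
python3 -m inch '[{"claw":-1,"travel":[0,0,-0.2],"turn":0},{"claw":-1,"travel":[0,0,-0.4],"turn":0},{"claw":-1,"travel":[0,0,-0.6],"turn":0},{"claw":-1,"travel":[0,0,-0.79],"turn":0},{"claw":-1,"travel":[0,0,-0.79],"turn":0}]'
python3 -m inch '[{"claw":-1,"travel":[0.03,-0.006,0],"turn":0},{"claw":-1,"travel":[0.06,-0.012,0],"turn":0},{"claw":-1,"travel":[0.08,-0.017,0],"turn":0},{"claw":-1,"travel":[0.1,-0.021,0],"turn":0},{"claw":-1,"travel":[0.1,-0.021,0],"turn":0}]'
python3 -m inch '[{"claw":-1,"travel":[0.02,-0.004,0],"turn":0},{"claw":-1,"travel":[0.04,-0.009,0],"turn":0},{"claw":-1,"travel":[0.06,-0.013,0],"turn":0},{"claw":-1,"travel":[0.08,-0.017,0],"turn":0},{"claw":-1,"travel":[0.1,-0.021,0],"turn":0}]'
python3 -c "
from h import *;import cv2;cv2.imwrite('pics/a.png',cv2.resize(imaging.get_image('scene')[180:345,240:440,::-1],(700,578)))"
```

```text
clock: 2.1
position: [0.394, -0.0094, 0.0512]
ee_rot: [-0.0, 0.994, -0.107, -0.005]
contact_force: [-0.2, 0.7, 1.1]
width: -0.0001
gripper_force: 0.0
clock: 2.6
position: [0.42, -0.0131, 0.0558]
ee_rot: [0.0, 0.994, -0.106, 0.001]
contact_force: [0.0, 0.3, 0.1]
width: -0.0005
gripper_force: 0.0
clock: 3.1
position: [0.4388, -0.017, 0.0548]
ee_rot: [0.0, 0.994, -0.106, -0.0]
contact_force: [-0.7, -0.1, 0.2]
width: -0.0001
gripper_force: 0.0
```

View pics/a.png

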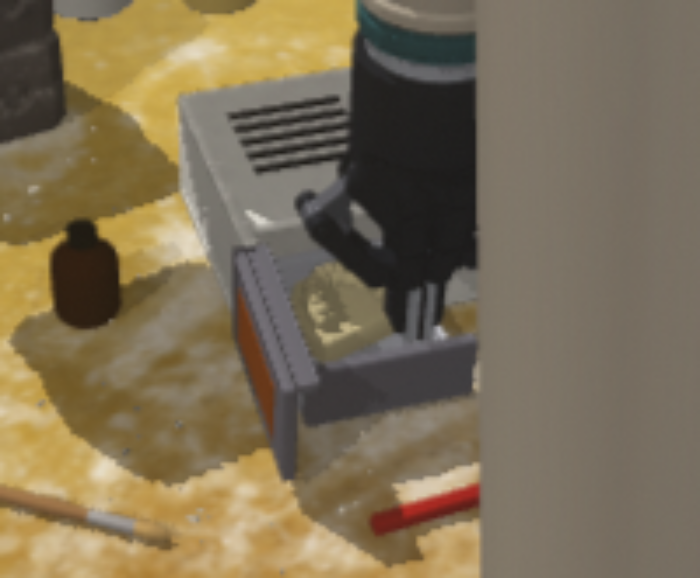

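The fingertips appear at about (425,335), meeting the panel's top edge. I'll project the tip and panel to see whether they are in front of it, above it or inside it.

```bash
cat >> h.py <<'E'
def proj(n,P):
    p=imaging.camera_params(n);T=np.linalg.inv(p["cam_to_world"]);c=T[:3,:3]@np.array(P)+T[:3,3];q=p["camera_matrix"]@c;return q[:2]/q[2]
def ps(P): return (proj("scene",P)-[240,180])*3.5
def pt(P): return (proj("top",P)-[290,160])*600/170
E
python3 - <<'E'
from h import *;import cv2
np.set_printoptions(precision=4,suppress=True)
p=get_state()['position'];print(p)
for dz in(0,-.019):print(ps(p+[0,0,dz]),pt(p+[0,0,dz]))
a=imaging.get_image('top')[160:330,290:460,::-1]
b=cv2.resize(imaging.get_image('scene')[240:310,320:385,::-1],(557,600),interpolation=cv2.INTER_CUBIC)
cv2.imwrite('pics/b.png',cv2.resize(b,(557,600)))
cv2.imwrite('pics/bt.png',cv2.resize(a,(600,600),interpolation=cv2.INTER_CUBIC))
E
```

```text
[ 0.4398 -0.0173  0.0549]
[406.836  355.5717] [229.5905 433.0791]
[404.6623 381.6465] [227.9674 436.3777]
```

View pics/b.png

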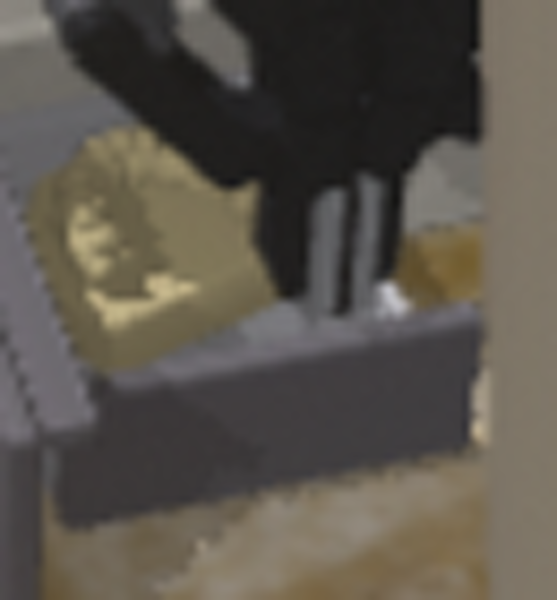

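View pics/bt.png

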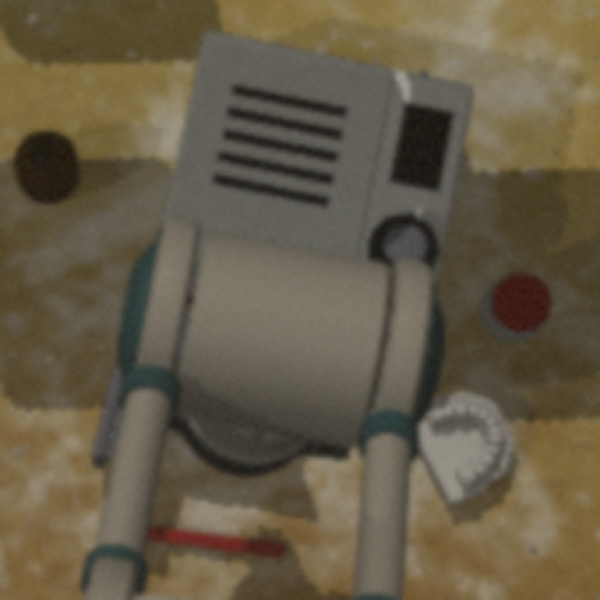

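The tips look higher in the picture (about (418,340)) than the projected tip at (405,382), and they aren't hidden by the panel. They seem to pass above it, since there was no contact force. I'll raise, back off and measure the silhouette's lowest tip numerically.

```bash
python3 -m inch '[{"claw":-1,"travel":[0,0,0.1],"turn":0},{"claw":-1,"travel":[0,0,0.2],"turn":0},{"claw":-1,"travel":[-0.1,0.021,0.2],"turn":0},{"claw":-1,"travel":[-0.2,0.043,0.2],"turn":0},{"claw":-1,"travel":[-0.2,0.043,0.2],"turn":0}]'
cat >look.py <<'E'
from h import *;import cv2,sys
a=cv2.imread('pics/scene0.png').astype(int);im=imaging.get_image('scene')[:,:,::-1];p=get_state()['position']
d=(np.abs(im-a).max(2)>30).astype(np.uint8);d[:,375:]=0
n,l,st,c=cv2.connectedComponentsWithStats(cv2.morphologyEx(d,cv2.MORPH_OPEN,np.ones((2,2))))
print(p,get_state()['contact_force'],'pred tip',proj('scene',p-[0,0,.019]))
for i in range(1,n):
    if st[i,4]>40:
        r,cc=np.where(l==i);print(st[i],'low',r.max(),cc[r==r.max()].mean(), 'mean col', im[l==i].mean(0).round())
cv2.imwrite(sys.argv[1],cv2.resize(im[220:345,290:390],(480,600),interpolation=cv2.INTER_CUBIC))
E
python3 look.py pics/c.png
```

```text
clock: 3.75
position: [0.3949, -0.0076, 0.0945]
ee_rot: [-0.0, 0.994, -0.106, -0.002]
contact_force: [-0.1, -0.6, 0.2]
width: -0.0001
gripper_force: 0.0
[ 0.39737957 -0.00812104  0.09480995] [ 0.39545802  1.15573281 -0.51595161] pred tip [365.93060676 289.2614899 ]
[ 336   11   40   75 1971] low 85 351.0 mean col [71. 74. 63.]
[361  63  14  17 131] low 79 370.0 mean col [70. 78. 85.]
[363  82  13  22 241] low 103 370.5 mean col [71. 80. 86.]
[ 334  105   42  173 3174] low 277 369.5 mean col [59. 64. 66.]
[366 364  10  45 286] low 408 374.5 mean col [ 67.  90. 113.]
```

View pics/c.png

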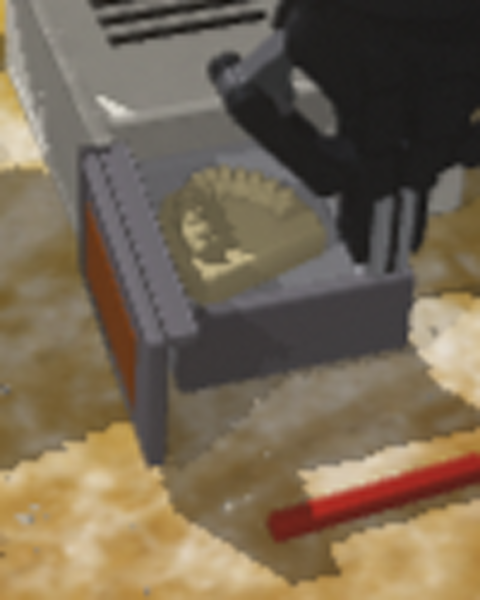

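The offset is the same here: the tip shows at (369.5,277) against a predicted (366,289), and it hangs above the bench in front of the panel. I'll go lower to TCP z 0.037, which still clears the roof, and find the panel by feel.

```bash
python3 -m inch '[{"claw":-1,"travel":[0.01,-0.002,-0.1],"turn":0},{"claw":-1,"travel":[0.01,-0.002,-0.18],"turn":0},{"claw":-1,"travel":[0.01,-0.002,-0.2],"turn":0},{"claw":-1,"travel":[0.01,-0.002,-0.2],"turn":0}]'
python3 -m inch '[{"claw":-1,"travel":[0,0,-0.03],"turn":0},{"claw":-1,"travel":[0,0,-0.06],"turn":0},{"claw":-1,"travel":[0,0,-0.09],"turn":0},{"claw":-1,"travel":[0,0,-0.09],"turn":0}]'
python3 look.py pics/d.png
```

```text
clock: 4.2
position: [0.4009, -0.0089, 0.0544]
ee_rot: [0.0, 0.994, -0.106, -0.0]
contact_force: [-0.1, -0.4, -0.8]
width: -0.0001
gripper_force: 0.0
clock: 4.6
position: [0.3998, -0.0087, 0.0362]
ee_rot: [-0.0, 0.994, -0.106, -0.001]
contact_force: [-0.7, 0.4, -0.5]
width: -0.0002
gripper_force: 0.0
[ 0.40012522 -0.00871757  0.03648603] [ 0.50301509  0.24663577 -0.98468249] pred tip [362.98702683 311.27806945]
[ 333   55   43  157 3621] low 211 374.5 mean col [79. 87. 87.]
[ 336  201   40   90 2188] low 290 362.0 mean col [42. 43. 44.]
[368 215   8   8  55] low 222 372.0 mean col [55. 55. 40.]
[361 289  14  12  69] low 300 366.0 mean col [78. 82. 85.]
[366 364  10  45 285] low 408 374.5 mean col [ 67.  89. 113.]
```

```bash
for i in 1 2; do :; done
python3 -m inch '[{"claw":-1,"travel":[0.02,-0.004,0],"turn":0},{"claw":-1,"travel":[0.04,-0.009,0],"turn":0},{"claw":-1,"travel":[0.06,-0.013,0],"turn":0},{"claw":-1,"travel":[0.08,-0.017,0],"turn":0},{"claw":-1,"travel":[0.1,-0.021,0],"turn":0}]'
python3 -m inch '[{"claw":-1,"travel":[0.02,-0.004,0],"turn":0},{"claw":-1,"travel":[0.04,-0.009,0],"turn":0},{"claw":-1,"travel":[0.06,-0.013,0],"turn":0},{"claw":-1,"travel":[0.08,-0.017,0],"turn":0},{"claw":-1,"travel":[0.1,-0.021,0],"turn":0}]'
python3 look.py pics/e.png
```

```text
clock: 5.15
position: [0.421, -0.0131, 0.0369]
ee_rot: [0.0, 0.994, -0.106, 0.0]
contact_force: [-0.6, -0.1, -0.1]
width: 0.0001
gripper_force: 0.0
clock: 5.65
position: [0.4408, -0.0173, 0.0368]
ee_rot: [0.0, 0.994, -0.106, -0.0]
contact_force: [0.5, -0.7, 0.5]
width: 0.0001
gripper_force: 0.0
[ 0.44180845 -0.01750358  0.03691797] [ 0.75617666 -0.18985465 -0.36750964] pred tip [354.57237131 295.20903973]
[356  41  20  17 156] low 57 365.0 mean col [ 91. 103. 111.]
[ 323   53   37   68 1171] low 120 339.5 mean col [66. 68. 53.]
[360  56  16  48 479] low 103 371.5 mean col [ 97. 109. 118.]
[362 105  14  15 160] low 119 363.5 mean col [ 86.  97. 105.]
[ 327  128   49  155 4242] low 282 353.5 mean col [64. 70. 74.]
[373 278   3  16  46] low 293 374.5 mean col [102. 115. 124.]
[366 367  10  42 272] low 408 374.5 mean col [ 69.  88. 109.]
```

View pics/e.png

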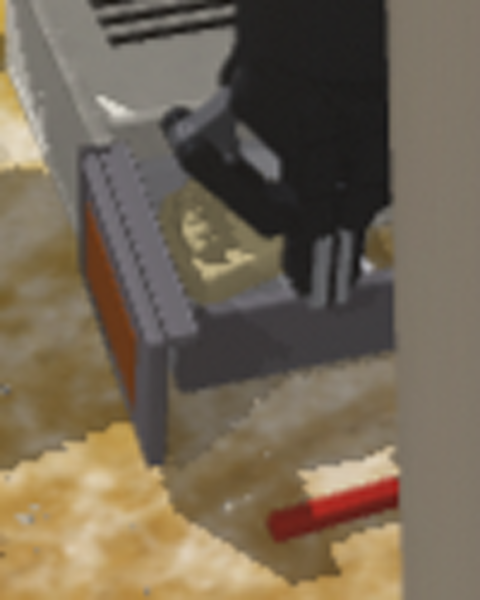

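The tip now overlaps the panel face at about (335,305), just below its top edge and in front of it, with no contact yet. I'll back off a little, go 7 mm lower and advance.

```bash
python3 -m inch '[{"claw":-1,"travel":[-0.05,0.011,0],"turn":0},{"claw":-1,"travel":[-0.05,0.011,-0.02],"turn":0},{"claw":-1,"travel":[-0.05,0.011,-0.035],"turn":0},{"claw":-1,"travel":[0,0,-0.035],"turn":0},{"claw":-1,"travel":[0,0,-0.035],"turn":0}]'
for k in 1 2; do python3 look.py pics/f$k.png | grep -v '^\[3' ; python3 -m inch '[{"claw":-1,"travel":[0.015,-0.003,0],"turn":0},{"claw":-1,"travel":[0.03,-0.006,0],"turn":0},{"claw":-1,"travel":[0.045,-0.01,0],"turn":0},{"claw":-1,"travel":[0.05,-0.011,0],"turn":0},{"claw":-1,"travel":[0.05,-0.011,0],"turn":0}]'; done
python3 look.py pics/f3.png
python3 - <<'E'
import cv2,numpy as np
a=cv2.imread('pics/c.png').astype(int)
for n in('e','f1','f2','f3'):
    b=cv2.imread(f'pics/{n}.png').astype(int);d=np.abs(a-b).max(2)>30;print(n,'panel-left change',d[300:400,175:290].mean().round(3),'door',d[150:460,80:165].mean().round(3),'cast',d[190:300,160:235].mean().round(3))
E
```

```text
clock: 6.2
position: [0.4423, -0.0176, 0.0299]
ee_rot: [0.0, 0.994, -0.106, 0.001]
contact_force: [-0.4, -0.1, 0.0]
width: -0.0004
gripper_force: 0.0
[ 0.44192495 -0.01753479  0.02988718] [ 0.67422268 -0.66875994  0.25489621] pred tip [354.33572908 297.80016282]
[ 323   59   36   67 1218] low 125 339.5 mean col [69. 71. 59.]
[ 327  133   49  153 4259] low 285 336.5 mean col [66. 73. 77.]
clock: 6.75
position: [0.4509, -0.0195, 0.0299]
ee_rot: [0.0, 0.994, -0.106, 0.0]
contact_force: [-0.3, -0.2, -0.8]
width: -0.0003
gripper_force: 0.1
[ 0.45090957 -0.01947184  0.02988676] [ 0.24385231  0.32804409 -0.41702277] pred tip [352.62808645 294.51170017]
[ 321   59   37   64 1177] low 122 338.0 mean col [66. 68. 55.]
[ 325  130   51  156 4571] low 285 336.0 mean col [68. 75. 79.]
clock: 7.3
position: [0.461, -0.0217, 0.0299]
ee_rot: [0.0, 0.994, -0.106, 0.0]
contact_force: [0.3, 0.1, 0.1]
width: -0.0003
gripper_force: 0.0
[ 0.46104314 -0.0216927   0.02989425] [0.15558106 0.28560986 0.74068427] pred tip [350.74970073 290.85434894]
[ 356    0   20  104 1245] low 103 368.5 mean col [102. 115. 124.]
[346  44  10  16  88] low 59 348.5 mean col [76. 85. 92.]
[ 319   54   39   74 1075] low 127 341.5 mean col [64. 66. 52.]
[ 321  105   55  198 5759] low 302 329.5 mean col [72. 81. 86.]
[349 304  27  25 309] low 328 374.0 mean col [132. 162. 180.]
[370 330   6  37 168] low 366 372.5 mean col [103. 117. 127.]
[366 375  10  34 163] low 408 374.5 mean col [ 67.  83. 102.]
e panel-left change 0.0 door 0.0 cast 0.046
f1 panel-left change 0.263 door 0.001 cast 0.319
f2 panel-left change 0.422 door 0.01 cast 0.36
f3 panel-left change 0.587 door 0.019 cast 0.398
```

The panel is moving with the hand, and the roughly 1 N of friction is below sensor noise. I'll keep pushing.

```bash
python3 -m inch '[{"claw":-1,"travel":[0.02,-0.004,0],"turn":0},{"claw":-1,"travel":[0.04,-0.009,0],"turn":0},{"claw":-1,"travel":[0.06,-0.013,0],"turn":0},{"claw":-1,"travel":[0.08,-0.017,0],"turn":0},{"claw":-1,"travel":[0.1,-0.021,0],"turn":0}]'
python3 -m inch '[{"claw":-1,"travel":[0.02,-0.004,0],"turn":0},{"claw":-1,"travel":[0.04,-0.009,0],"turn":0},{"claw":-1,"travel":[0.06,-0.013,0],"turn":0},{"claw":-1,"travel":[0.075,-0.016,0],"turn":0},{"claw":-1,"travel":[0.085,-0.018,0],"turn":0}]'
python3 look.py pics/g.png
python3 -m inch '[{"claw":-1,"travel":[0.01,-0.002,0],"turn":0},{"claw":-1,"travel":[0.02,-0.004,0],"turn":0},{"claw":-1,"travel":[0.03,-0.006,0],"turn":0},{"claw":-1,"travel":[0.03,-0.006,0],"turn":0}]'
python3 -m inch '[{"claw":-1,"travel":[0.01,-0.002,0],"turn":0},{"claw":-1,"travel":[0.02,-0.004,0],"turn":0},{"claw":-1,"travel":[0.02,-0.004,0],"turn":0}]'
```

```text
clock: 7.85
position: [0.4808, -0.026, 0.0298]
ee_rot: [0.0, 0.994, -0.106, -0.0]
contact_force: [-1.5, -0.6, 0.4]
width: 0.0001
gripper_force: 0.6
clock: 8.35
position: [0.4978, -0.0295, 0.0298]
ee_rot: [0.0, 0.994, -0.106, 0.0]
contact_force: [-1.5, -1.1, 1.1]
width: -0.0003
gripper_force: 0.5
[ 0.49822995 -0.02953193  0.02985398] [ 0.02712754  0.22932135 -0.3605998 ] pred tip [343.9946144  278.03846338]
[ 315    0   61  329 8975] low 328 370.0 mean col [ 86.  97. 104.]
[ 313   38   43   68 1280] low 105 323.0 mean col [74. 78. 71.]
[365 268  11  10  75] low 277 366.0 mean col [105. 119. 129.]
[366 330  10  46 365] low 375 369.5 mean col [104. 118. 128.]
[366 387   4  14  44] low 400 367.5 mean col [56. 70. 87.]
clock: 8.8
position: [0.504, -0.0306, 0.0299]
ee_rot: [0.0, 0.994, -0.106, 0.0]
contact_force: [-0.5, 0.6, -0.3]
width: -0.0
gripper_force: 0.1
clock: 9.1
position: [0.508, -0.0315, 0.0299]
ee_rot: [0.0, 0.994, -0.106, 0.0]
contact_force: [-0.9, 0.8, -0.5]
width: 0.0003
gripper_force: 0.1
```

```bash
python3 -m inch '[{"claw":-1,"travel":[0.01,-0.002,0],"turn":0},{"claw":-1,"travel":[0.02,-0.004,0],"turn":0},{"claw":-1,"travel":[0.02,-0.004,0],"turn":0}]' | grep -E "posi|force"
python3 -m inch '[{"claw":-1,"travel":[0.01,-0.002,0],"turn":0},{"claw":-1,"travel":[0.015,-0.003,0],"turn":0},{"claw":-1,"travel":[0.015,-0.003,0],"turn":0}]'| grep -E "posi|force"
python3 -m inch '[{"claw":-1,"travel":[0.01,-0.002,0],"turn":0},{"claw":-1,"travel":[0.01,-0.002,0],"turn":0}]'| grep -E "posi|force"
```

```text
position: [0.512, -0.0323, 0.0299]
contact_force: [0.2, 0.6, -0.6]
gripper_force: 0.1
position: [0.5146, -0.0328, 0.0298]
contact_force: [-0.3, 0.0, -0.1]
gripper_force: 0.4
position: [0.5147, -0.0328, 0.0296]
contact_force: [-5.0, 0.6, 2.6]
gripper_force: 2.4
```

```bash
python3 -m inch '[{"claw":-1,"travel":[0.01,-0.002,0],"turn":0},{"claw":-1,"travel":[0.01,-0.002,0],"turn":0},{"claw":-1,"travel":[0.01,-0.002,0],"turn":0}]'| grep -E "posi|force"
python3 look.py pics/h.png >/dev/null
```

```text
position: [0.5146, -0.0328, 0.0294]
contact_force: [-7.9, 1.1, 5.3]
gripper_force: 4.0
```

View pics/h.png

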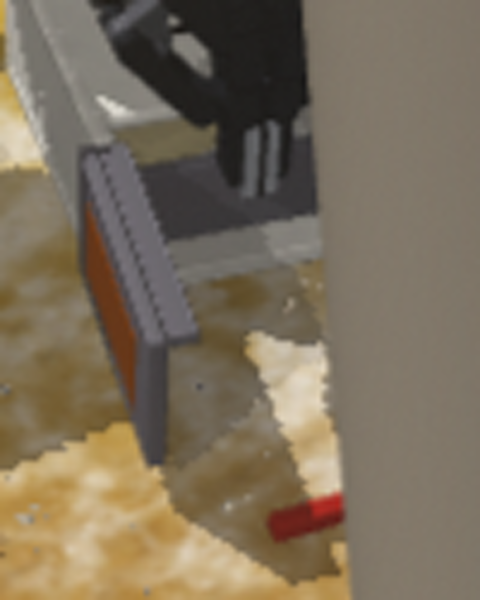

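The picture shows the tray panel flush in front of the chamber, with the fingertip at about (262,195) on its face and the door unmoved. The tray is home. Next I'll retreat, rise and cross over the door to its outer side.

```bash
python3 -m inch '[{"claw":-1,"travel":[-0.08,0.017,0],"turn":0},{"claw":-1,"travel":[-0.16,0.034,0],"turn":0},{"claw":-1,"travel":[-0.16,0.034,0.2],"turn":0},{"claw":-1,"travel":[-0.16,0.034,0.45],"turn":0},{"claw":-1,"travel":[-0.16,0.034,0.45],"turn":0}]'
python3 -m inch '[{"claw":-1,"travel":[-0.03,0.15,0],"turn":0},{"claw":-1,"travel":[-0.06,0.3,0],"turn":0},{"claw":-1,"travel":[-0.12,0.46,0],"turn":0},{"claw":-1,"travel":[-0.12,0.59,0],"turn":0},{"claw":-1,"travel":[-0.12,0.59,0],"turn":0}]'
python3 - <<'E'
from h import *;import cv2
im=imaging.get_image('top')
p=get_state()['position'];print(p,get_state()['ee_rot'])
cv2.imwrite('pics/top2.png',im[:,:,::-1])
E
```

```text
clock: 10.75
position: [0.4928, -0.0279, 0.1261]
ee_rot: [0.001, 0.994, -0.106, 0.008]
contact_force: [0.8, -0.4, -0.7]
width: 0.0005
gripper_force: 0.0
clock: 11.25
position: [0.463, 0.0938, 0.1197]
ee_rot: [-0.001, 0.995, -0.105, 0.001]
contact_force: [-1.0, -0.4, -0.4]
width: 0.0001
gripper_force: 0.0
[0.46320396 0.09231038 0.11974438] [-8.57531150e-05  9.94488359e-01 -1.04842370e-01  9.86973393e-04]
```

```bash
python3 -m inch '[{"claw":-1,"travel":[0,0,-0.15],"turn":0},{"claw":-1,"travel":[0,0,-0.3],"turn":0},{"claw":-1,"travel":[0,0,-0.4],"turn":0},{"claw":-1,"travel":[0,0,-0.4],"turn":0}]'
python3 - <<'E'
from h import *
y=np.radians(-12.2);R=np.array([[np.cos(y),-np.sin(y)],[np.sin(y),np.cos(y)]]);O=np.array([.532,-.0325])
p=get_state()['position'][:2];prev=p
for k,th in enumerate([1.7,1.6,1.5,1.4,1.3,1.2,1.1,1.,.9,.8,.7,.6,.5,.4,.3,.2,.1,0]):
    h=.009+.005*np.sin(th)
    c=np.array([-.012,.058])+.08*np.array([-np.sin(th),-np.cos(th)])+(.008+h)*np.array([-np.cos(th),np.sin(th)])
    w=O+R@c
    print(th,w.round(4),'units from call start',((w-prev)/.2).round(3))
    if k%5==2: prev=w;print('--')
E
```

```text
clock: 11.7
position: [0.4607, 0.0901, 0.0374]
ee_rot: [0.001, 0.994, -0.107, -0.003]
contact_force: [-0.9, 0.3, -0.3]
width: 0.0003
gripper_force: 0.0
1.7 [0.4645 0.0743] units from call start [ 0.019 -0.079]
1.6 [0.4601 0.0673] units from call start [-0.003 -0.114]
1.5 [0.4564 0.0598] units from call start [-0.021 -0.151]
--
1.4 [0.4535 0.052 ] units from call start [-0.015 -0.039]
1.3 [0.4514 0.0439] units from call start [-0.025 -0.08 ]
1.2 [0.4501 0.0355] units from call start [-0.032 -0.121]
1.1 [0.4497 0.0271] units from call start [-0.034 -0.164]
1.0 [0.4502 0.0186] units from call start [-0.031 -0.206]
--
0.9 [0.4515 0.0101] units from call start [ 0.007 -0.042]
0.8 [0.4538 0.0018] units from call start [ 0.018 -0.084]
0.7 [ 0.4569 -0.0062] units from call start [ 0.033 -0.124]
0.6 [ 0.4608 -0.0139] units from call start [ 0.053 -0.162]
0.5 [ 0.4655 -0.0211] units from call start [ 0.077 -0.198]
--
0.4 [ 0.471  -0.0278] units from call start [ 0.027 -0.034]
0.3 [ 0.4772 -0.0339] units from call start [ 0.058 -0.064]
0.2 [ 0.4839 -0.0393] units from call start [ 0.092 -0.091]
0.1 [ 0.4913 -0.044 ] units from call start [ 0.129 -0.114]
0 [ 0.499  -0.0479] units from call start [ 0.167 -0.134]
--
```

```bash
python3 -m inch '[{"claw":-1,"travel":[0.015,-0.04,0],"turn":0},{"claw":-1,"travel":[0.015,-0.08,0],"turn":0},{"claw":-1,"travel":[-0.003,-0.115,0],"turn":0},{"claw":-1,"travel":[-0.02,-0.15,0],"turn":0},{"claw":-1,"travel":[-0.02,-0.15,0],"turn":0}]'
python3 -m inch '[{"claw":-1,"travel":[-0.015,-0.04,0],"turn":0},{"claw":-1,"travel":[-0.025,-0.08,0],"turn":0},{"claw":-1,"travel":[-0.032,-0.12,0],"turn":0},{"claw":-1,"travel":[-0.034,-0.165,0],"turn":0},{"claw":-1,"travel":[-0.03,-0.205,0],"turn":0}]'
python3 - <<'E'
from h import *;import cv2
im=imaging.get_image('scene')[:,:,::-1];p=get_state()['position'];print(p)
hsv=cv2.cvtColor(im[230:330,290:385].copy(),cv2.COLOR_BGR2HSV)
m=cv2.inRange(hsv,(0,120,60),(14,255,220));n,l,st,c=cv2.connectedComponentsWithStats(m)
print([(s.tolist()) for s in st[1:] if s[4]>15])
E
```

```text
clock: 12.2
position: [0.4578, 0.0602, 0.0403]
ee_rot: [0.0, 0.994, -0.107, 0.0]
contact_force: [0.3, -0.4, 0.1]
width: -0.0002
gripper_force: 0.0
clock: 12.7
position: [0.4521, 0.0195, 0.0398]
ee_rot: [0.0, 0.994, -0.106, -0.0]
contact_force: [0.4, 0.4, 0.8]
width: 0.0
gripper_force: 0.4
[0.45261776 0.01842197 0.03978225]
[[24, 35, 35, 29, 285], [55, 89, 28, 11, 169]]
```

The amber window has widened in view, so the door is turning. I'll continue along the arc.

```bash
python3 -m inch '[{"claw":-1,"travel":[0.007,-0.042,0],"turn":0},{"claw":-1,"travel":[0.018,-0.084,0],"turn":0},{"claw":-1,"travel":[0.033,-0.124,0],"turn":0},{"claw":-1,"travel":[0.053,-0.162,0],"turn":0},{"claw":-1,"travel":[0.077,-0.198,0],"turn":0}]'
python3 -m inch '[{"claw":-1,"travel":[0.027,-0.034,0],"turn":0},{"claw":-1,"travel":[0.058,-0.064,0],"turn":0},{"claw":-1,"travel":[0.092,-0.091,0],"turn":0},{"claw":-1,"travel":[0.125,-0.112,0],"turn":0},{"claw":-1,"travel":[0.14,-0.12,0],"turn":0}]'
python3 -m inch '[{"claw":-1,"travel":[0.01,-0.006,0],"turn":0},{"claw":-1,"travel":[0.02,-0.011,0],"turn":0},{"claw":-1,"travel":[0.02,-0.011,0],"turn":0}]'
```

```text
clock: 13.25
position: [0.468, -0.0201, 0.0397]
ee_rot: [0.0, 0.994, -0.106, -0.0]
contact_force: [0.9, 0.6, 0.5]
width: 0.0001
gripper_force: 0.5
clock: 13.75
position: [0.497, -0.044, 0.0398]
ee_rot: [0.0, 0.994, -0.106, 0.0]
contact_force: [-0.4, 0.5, -0.8]
width: 0.0001
gripper_force: 0.3
clock: 14.05
position: [0.4994, -0.0454, 0.0397]
ee_rot: [0.0, 0.994, -0.106, -0.001]
contact_force: [-0.8, -0.1, 0.7]
width: 0.0004
gripper_force: 0.5
```

```bash
for i in 1; do
python3 -m inch '[{"claw":-1,"travel":[0.01,-0.002,0],"turn":0},{"claw":-1,"travel":[0.01,-0.002,0],"turn":0}]'| grep -E "posi|force"
python3 -m inch '[{"claw":-1,"travel":[0.01,-0.002,0],"turn":0},{"claw":-1,"travel":[0.01,-0.002,0],"turn":0}]'| grep -E "posi|force"; done
```

```text
position: [0.4994, -0.0454, 0.0396]
contact_force: [-5.3, 1.1, 3.8]
gripper_force: 2.6
position: [0.4993, -0.0454, 0.0395]
contact_force: [-8.2, 0.9, 6.0]
gripper_force: 4.3
```

The door is against its stop: the finger is at unit x ≈ -29 mm, as expected. Next I'll retreat, rise and go over the button.

```bash
python3 -m inch '[{"claw":-1,"travel":[-0.08,0.017,0],"turn":0},{"claw":-1,"travel":[-0.15,0.032,0],"turn":0},{"claw":-1,"travel":[-0.15,0.032,0.2],"turn":0},{"claw":-1,"travel":[-0.15,0.032,0.45],"turn":0},{"claw":-1,"travel":[-0.15,0.032,0.6],"turn":0}]' | grep -E "posi|force"
python3 -m inch '[{"claw":-1,"travel":[0.1,-0.12,0],"turn":0},{"claw":-1,"travel":[0.2,-0.24,0],"turn":0},{"claw":-1,"travel":[0.3,-0.36,0],"turn":0},{"claw":-1,"travel":[0.36,-0.41,0],"turn":0},{"claw":-1,"travel":[0.36,-0.41,0],"turn":0}]' | grep -E "posi|force"
python3 - <<'E'
from h import *;import cv2
im=imaging.get_image('scene')[:,:,::-1]; print(get_state()['position'])
hsv=cv2.cvtColor(im[210:330,290:420].copy(),cv2.COLOR_BGR2HSV)
m=cv2.inRange(hsv,(0,120,60),(14,255,220));n,l,st,c=cv2.connectedComponentsWithStats(m)
print([(s.tolist()) for s in st[1:] if s[4]>15]); cv2.imwrite('pics/i.png',im)
E
```

```text
position: [0.4751, -0.0403, 0.1632]
contact_force: [0.6, 0.5, -0.7]
gripper_force: 0.0
position: [0.5471, -0.123, 0.1595]
contact_force: [-0.5, 1.4, -0.7]
gripper_force: 0.0
[ 0.54556395 -0.12173255  0.15933747]
[[30, 39, 39, 22, 568], [55, 110, 26, 10, 156]]
```

```bash
python3 -m inch '[{"claw":-1,"travel":[0,0,-0.08],"turn":0},{"claw":-1,"travel":[0,0,-0.15],"turn":0},{"claw":-1,"travel":[0,0,-0.17],"turn":0},{"claw":-1,"travel":[0,0,-0.17],"turn":0}]' | grep -E "posi|force"
python3 -m inch '[{"claw":-1,"travel":[0,0,-0.015],"turn":0},{"claw":-1,"travel":[0,0,-0.03],"turn":0},{"claw":-1,"travel":[0,0,-0.03],"turn":0}]' | grep -E "posi|con"
python3 -m inch '[{"claw":-1,"travel":[0,0,-0.01],"turn":0},{"claw":-1,"travel":[0,0,-0.02],"turn":0},{"claw":-1,"travel":[0,0,-0.02],"turn":0}]' | grep -E "posi|con"
python3 -m inch '[{"claw":-1,"travel":[0,0,-0.01],"turn":0},{"claw":-1,"travel":[0,0,-0.02],"turn":0},{"claw":-1,"travel":[0,0,-0.02],"turn":0}]' | grep -E "posi|con"
```

```text
position: [0.5445, -0.1207, 0.1253]
contact_force: [0.2, -0.1, 0.8]
gripper_force: 0.0
position: [0.5458, -0.1219, 0.1199]
contact_force: [-0.4, 0.1, -1.6]
position: [0.5457, -0.122, 0.1155]
contact_force: [-0.3, 1.1, 0.1]
position: [0.5456, -0.1219, 0.1115]
contact_force: [0.1, 0.2, 0.2]
```

```bash
python3 -m inch '[{"claw":-1,"travel":[0,0,-0.01],"turn":0},{"claw":-1,"travel":[0,0,-0.02],"turn":0},{"claw":-1,"travel":[0,0,-0.02],"turn":0}]' | grep -E "posi|con"
python3 -m inch '[{"claw":-1,"travel":[0,0,-0.01],"turn":0},{"claw":-1,"travel":[0,0,-0.02],"turn":0},{"claw":-1,"travel":[0,0,-0.02],"turn":0}]' | grep -E "posi|con"
python3 -m inch '[{"claw":-1,"travel":[0,0,-0.01],"turn":0},{"claw":-1,"travel":[0,0,-0.015],"turn":0},{"claw":-1,"travel":[0,0,-0.015],"turn":0}]' | grep -E "posi|con"
```

```text
position: [0.5456, -0.1219, 0.1075]
contact_force: [-0.1, -0.1, 0.1]
position: [0.5456, -0.1219, 0.1035]
contact_force: [0.6, -0.3, 1.5]
position: [0.5457, -0.122, 0.1006]
contact_force: [-0.4, -0.7, -0.4]
```

```bash
python3 -m inch '[{"claw":-1,"travel":[0,0,-0.01],"turn":0},{"claw":-1,"travel":[0,0,-0.015],"turn":0},{"claw":-1,"travel":[0,0,-0.015],"turn":0}]' | grep -E "posi|con"
python3 -m inch '[{"claw":-1,"travel":[0,0,-0.01],"turn":0},{"claw":-1,"travel":[0,0,-0.015],"turn":0},{"claw":-1,"travel":[0,0,-0.015],"turn":0}]' | grep -E "posi|con"
python3 look.py pics/j.png
```

```text
position: [0.5457, -0.1219, 0.0976]
contact_force: [-0.1, 0.6, 0.5]
position: [0.5457, -0.122, 0.0946]
contact_force: [0.2, 0.7, 0.4]
[ 0.54578849 -0.12196893  0.09472496] [-0.11441489  0.02214579  0.18819386] pred tip [371.39427175 226.16280731]
[349   0  14  40 463] low 39 357.5 mean col [55. 54. 37.]
[364   0   6  30  89] low 29 364.5 mean col [ 99. 113. 122.]
[364  45  12  11 100] low 55 366.0 mean col [103. 116. 125.]
[360  56  16  23 197] low 78 362.5 mean col [ 99. 112. 121.]
[364  73  12  31 286] low 103 371.0 mean col [104. 118. 127.]
[364 105  12  11 106] low 115 371.5 mean col [105. 119. 129.]
[ 345  117   31   95 1116] low 211 374.5 mean col [79. 91. 98.]
[366 208  10  24 141] low 231 372.5 mean col [105. 119. 129.]
[ 307  233   69  143 4622] low 375 369.5 mean col [ 95. 119. 137.]
[324 241  18   6  46] low 246 327.0 mean col [79. 76. 80.]
[363 440  13  40 241] low 479 371.0 mean col [ 98. 105.  96.]
[347 455  19  25 312] low 479 356.0 mean col [74. 74. 50.]
```

No contact yet, consistent with the tips being shorter than stated. I'll keep going down in small steps.

```bash
python3 -m inch '[{"claw":-1,"travel":[0,0,-0.01],"turn":0},{"claw":-1,"travel":[0,0,-0.015],"turn":0},{"claw":-1,"travel":[0,0,-0.015],"turn":0}]' | grep -E "posi|con"
python3 -m inch '[{"claw":-1,"travel":[0,0,-0.01],"turn":0},{"claw":-1,"travel":[0,0,-0.01],"turn":0},{"claw":-1,"travel":[0,0,-0.01],"turn":0}]' | grep -E "posi|con"
python3 -m inch '[{"claw":-1,"travel":[0,0,-0.01],"turn":0},{"claw":-1,"travel":[0,0,-0.01],"turn":0},{"claw":-1,"travel":[0,0,-0.01],"turn":0}]' | grep -E "posi|con"
```

```text
position: [0.5457, -0.1219, 0.0916]
contact_force: [0.4, -0.3, -0.2]
position: [0.5458, -0.122, 0.0898]
contact_force: [-0.1, 0.7, 0.6]
position: [0.5458, -0.122, 0.0877]
contact_force: [0.1, 0.2, 0.6]
```

```bash
python3 -m inch '[{"claw":-1,"travel":[0,0,-0.01],"turn":0},{"claw":-1,"travel":[0,0,-0.01],"turn":0},{"claw":-1,"travel":[0,0,-0.01],"turn":0}]' | grep -E "posi|con"
python3 -m inch '[{"claw":-1,"travel":[0,0,-0.01],"turn":0},{"claw":-1,"travel":[0,0,-0.01],"turn":0},{"claw":-1,"travel":[0,0,-0.01],"turn":0}]' | grep -E "posi|con"
```

```text
position: [0.5458, -0.122, 0.0857]
contact_force: [-0.1, 0.5, 0.3]
position: [0.5458, -0.122, 0.0837]
contact_force: [-0.1, 0.1, 0.7]
```

```bash
python3 -m inch '[{"claw":-1,"travel":[0,0,-0.01],"turn":0},{"claw":-1,"travel":[0,0,-0.01],"turn":0},{"claw":-1,"travel":[0,0,-0.01],"turn":0}]' | grep -E "posi|con"
python3 -m inch '[{"claw":-1,"travel":[0,0,-0.01],"turn":0},{"claw":-1,"travel":[0,0,-0.01],"turn":0},{"claw":-1,"travel":[0,0,-0.01],"turn":0}]' | grep -E "posi|con"
```

```text
position: [0.5461, -0.1221, 0.082]
contact_force: [0.0, 0.1, 1.2]
position: [0.5461, -0.1221, 0.08]
contact_force: [0.6, 0.0, 2.3]
```

Force is rising at about 0.8 N/mm, so this is the button's spring. I'll press on to the stop.

```bash
python3 -m inch '[{"claw":-1,"travel":[0,0,-0.01],"turn":0},{"claw":-1,"travel":[0,0,-0.01],"turn":0},{"claw":-1,"travel":[0,0,-0.01],"turn":0}]' | grep -E "posi|con"
python3 -m inch '[{"claw":-1,"travel":[0,0,-0.01],"turn":0},{"claw":-1,"travel":[0,0,-0.01],"turn":0},{"claw":-1,"travel":[0,0,-0.01],"turn":0}]' | grep -E "posi|con"
```

```text
position: [0.5461, -0.1221, 0.078]
contact_force: [0.5, -0.1, 3.2]
position: [0.5462, -0.1221, 0.0774]
contact_force: [-2.1, 0.7, 11.7]
```

The button is bottomed, with force up to 11.7 N and position stalled. I'll lift off and check.

```bash
python3 -m inch '[{"claw":-1,"travel":[0,0,0.05],"turn":0},{"claw":-1,"travel":[0,0,0.25],"turn":0},{"claw":-1,"travel":[0,0,0.5],"turn":0},{"claw":-1,"travel":[0,0,0.7],"turn":0},{"claw":-1,"travel":[0,0,0.7],"turn":0}]' | grep -E "posi|con"
python3 -m inch '[{"claw":-1,"travel":[-0.2,-0.2,0],"turn":0},{"claw":-1,"travel":[-0.4,-0.4,0],"turn":0},{"claw":-1,"travel":[-0.6,-0.6,0],"turn":0},{"claw":-1,"travel":[-0.8,-0.9,0],"turn":0},{"claw":-1,"travel":[-0.8,-1,0],"turn":0}]' | grep -E "posi|con"
python3 -m inch '[{"claw":-1,"travel":[0,-0.2,0],"turn":0},{"claw":-1,"travel":[0,-0.4,0],"turn":0},{"claw":-1,"travel":[0,-0.6,0],"turn":0},{"claw":-1,"travel":[0,-0.6,0],"turn":0}]' | grep -E "posi|con"
python3 - <<'E'
from h import *;import cv2
a=cv2.imread('pics/top0.png').astype(int);im=imaging.get_image('top')[:,:,::-1];cv2.imwrite('pics/k.png',im)
d=(np.abs(im-a).max(2)>40).astype(np.uint8)[:355]
n,l,st,c=cv2.connectedComponentsWithStats(d);print('changed regions',[s.tolist() for s in st[1:] if s[4]>12])
# door top outer edge expected at unit x=-20mm
y=np.radians(-12.2);R=np.array([[np.cos(y),-np.sin(y)],[np.sin(y),np.cos(y)]]);O=np.array([.532,-.0325])
for yy in(.03,-.02,-.05):
    print(yy,[(x,im[tuple(proj('top',[*(O+R@[x/1000,yy]),.0795]).round().astype(int)[::-1])].tolist()) for x in(-40,-32,-26,-23,-20,-16,-12,-6,2,8)])
print(get_state()['clock'])
E
```

```text
position: [0.549, -0.1231, 0.2218]
contact_force: [0.8, 1.1, -0.5]
position: [0.3867, -0.3134, 0.2148]
contact_force: [1.9, 0.0, -0.3]
position: [0.3886, -0.4386, 0.2136]
contact_force: [-0.4, 0.4, -0.1]
changed regions [[357, 247, 11, 5, 29], [372, 250, 9, 4, 19], [346, 266, 31, 14, 277], [622, 268, 13, 8, 33], [623, 269, 17, 37, 210], [316, 274, 63, 47, 1528], [609, 279, 13, 9, 64], [386, 280, 10, 6, 33], [584, 285, 5, 5, 20], [626, 292, 5, 5, 16], [615, 304, 18, 7, 62], [634, 311, 6, 5, 26], [608, 316, 22, 21, 198], [570, 320, 37, 34, 336], [620, 329, 20, 26, 380], [386, 333, 54, 22, 586], [599, 332, 27, 19, 107], [598, 334, 6, 5, 18], [421, 343, 24, 12, 120]]
0.03 [(-40, [52, 76, 87]), (-32, [81, 90, 92]), (-26, [41, 49, 58]), (-23, [28, 38, 55]), (-20, [36, 44, 55]), (-16, [73, 73, 76]), (-12, [75, 74, 76]), (-6, [66, 68, 68]), (2, [64, 67, 68]), (8, [90, 98, 98])]
-0.02 [(-40, [73, 90, 97]), (-32, [84, 90, 92]), (-26, [28, 39, 53]), (-23, [30, 42, 58]), (-20, [40, 48, 60]), (-16, [73, 75, 76]), (-12, [77, 76, 79]), (-6, [77, 78, 80]), (2, [83, 90, 90]), (8, [92, 99, 101])]
-0.05 [(-40, [63, 82, 90]), (-32, [76, 86, 90]), (-26, [43, 46, 48]), (-23, [41, 46, 47]), (-20, [53, 54, 56]), (-16, [69, 69, 72]), (-12, [75, 76, 77]), (-6, [79, 80, 81]), (2, [108, 116, 117]), (8, [97, 103, 105])]
22.5
```

```bash
python3 - <<'E'
import cv2,numpy as np
for f in('top0','k'):
    im=cv2.imread(f'pics/{f}.png');h=cv2.cvtColor(im,cv2.COLOR_BGR2HSV)
    m=cv2.inRange(h,(0,140,50),(6,255,255))|cv2.inRange(h,(172,140,50),(180,255,255))
    m[:225]=0;m[330:]=0;m[:,:300]=0;m[:,460:]=0
    n,l,st,c=cv2.connectedComponentsWithStats(m);print(f,[(c[i].round(1).tolist(),int(st[i,4])) for i in range(1,n) if st[i,4]>25])
E
python3 -c "
from rig import ticket;print(ticket.sign_off())"
```

```text
top0 [([437.4, 245.1], 188), ([350.1, 313.0], 122)]
k [([437.3, 245.2], 186), ([349.9, 313.0], 124)]
the job is handed in; nothing more can be done
None
```

I pushed the tray home with the cast in it, pushed the door shut, and pressed the start button to its stop and let it go, in that order; the job is handed in at about 22.5 s, and before/after pictures show no bystander moved, though they can't show the cast behind the shut door.

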